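Raise the bench hood's sash to its marker

ROBOT

A 6-joint arm with a two-finger parallel gripper is mounted at the origin on the work surface. World frame = base frame: x ahead of the robot, y to its left, z up, the work surface at z = 0. Lengths are in m, angles in rad, forces in N, time in s.
With the tool pointing down it reaches from about 0.25 to 0.8 m from the base axis. Payload 3.9 kg.
Tool frame: the origin (TCP) lies midway between the tips of the shut fingers; the grasp point (between the pads) lies 19 mm behind it; z points along the fingers, y is the line along which they close (so a half turn about z gives the same grasp; the last joint's range is limited). The gripper opens to 85 mm and grips with 20 to 120 N. Pads are 22 mm wide; open, the fingers measure 114 mm over their backs; the gripper's body (76 mm by 85 mm) begins 54 mm behind the grasp point. The pads swing forward as they close: fully open they stand 13 mm farther back than shut.
Start: joints at [-1.11, 0.26, -0.138, 1.173, 0, 1.571], TCP at [0.233, -0.47, 0.2] pointing down, gripper open.
Joint ranges: [-2.78, 2.78], [-0.83, 1.72], [-1.28, 1.37], [-1.9, 2.12], [-1.57, 1.48], [-3.14, 3.14]. Speed limits (rad/s): [2.57, 2.57, 3.14, 3.14, 3.14, 3.14].

INTERFACE

Orientations are given as [roll, pitch, yaw] about the fixed x, y, z axes, in that order (R = Rz(yaw) Ry(pitch) Rx(roll)).
In Python, from cell import r, imaging, order gives the robot as it stands. The module is installed in compiled form; this text tells all that it offers.
- The arm moves only by the tool carry_out, never from a script. Its argument "series" is a list of rows, each an object with "slide": the shift along the tool's x, y, z in mm, a list of three; "spin": the turn about the tool's z in rad. A call has 1 to 20 rows; each row is the pose to reach, as a shift and turn from the pose commanded when the call began, along the tool's axes at that moment; what a row does not reach only later rows make up. A row lasts 1/10 s, in which the tool goes at most 50 mm and 8.59 degrees, less where a joint would pass 70% of its speed; a pose out of reach is approached as far as the arm can. A call with a gripper value outside its range is refused whole. "jaw" is the opening, from 0 (shut) to 1 (fully open), set as the call begins (left out, the last holds). The fingers move at their own pace and stop on an object; "grip_force" is the grip in N (left out, the last holds). Time passes only in rows, so rows that repeat a pose let the fingers close. It gives the time, the measured TCP pose, the force, the opening and the grip force at its end, in the units of the state.
- r.state(): the state, without advancing time (a new reading comes with each control period).
- imaging.capture(name): name is "side" or "top"; returns a dict with "img" (400x640x3 uint8, red, green, blue), "fx", "fy", "cx", "cy" (pixels), "xyz" and "orientation" of the camera in the world. Camera axes: x right, y up, looking along -z (the intrinsics and any distortion apply to the point x, -y, -z); pixel columns grow to the right and rows downward; lengths in m; the calibration is good to about 2 mm. A picture is of the moment at which its call begins. There is no depth.
- order.sign_off(): hands the job in; it is judged then, once.
The state is a dict: "clock": time; "joint_pos": joint angles; "joint_vel": joint speeds; "tau": joint torques, N m; "ee_pos": TCP position; "tool_rot": TCP orientation; "ft_force": force on the tool from outside, world axes, zero at the start; "wrist_torque": the same for the moment, N m; "opening": finger opening in m; "grasp_force": force on a finger pad.
Only numpy, scipy, OpenCV 4.12 (cv2) and the standard library are available. Lean on these libraries where they do the work, as an engineer would, in place of code of your own. Each camera call takes 0.05 s, during which the arm holds its last target. There are 200 camera calls.

TASK

With the fingers, gently push the hood's sliding window up from beneath its orange lip until the yellow pointer on the window's right-hand edge is level with the blue marker clip on the rail beside it, then draw away and leave it standing there. Push only from beneath: do not pinch the lip, press on its black top strip or the glass, or shift the blue clip. Leave the jar, punch and block where they stand.

Things in the scene. Friction and masses are not known exactly. Their poses are not given: they have to be found in the camera images.
- hood: Fixed bench hood, green frame, clear panels, 300 deep (x) x 360 wide (y) x 306 high plus spigot. Origin: centre of underside; front faces its -x (to the robot). The front leans back, rising at 50 deg from its foot 150 mm before the origin, 30 mm up: in the hood frame 'up the slope' is (cos50, 0, sin50), 'outward' (-sin50, 0, cos50). Lowest 90 mm of slope: fixed green panel; above it, the window.
- sash (a joint): How far the counterweighted window is up its slope, m: 0 shut, 0.15 top stop; starts at 0 to 0.025. It moves only along the 50 degree slope. A steady push of 2 to 4 N along the slope (plus 12 N per m/s) moves it; it stays where it is left.
- lip_under (a point): On the flat underside of the orange lip, mid-width, 40 mm out from the front's plane. The lip is a straight shelf on the window's lower edge, 260 mm wide (y), square to the slope, 50 mm out, 8 mm thick. z axis up the slope, -x outward. The green panel below is flush with the front's plane, so fingers fit beneath: 90 mm of free slope when shut.
- glass_mid (a point): Centre of the outer face of the window's pane (264 wide x 118 mm up the slope, from just above the lip). Axes as lip_under. On the lip's upper side lies a black rubber strip, 260 x 34 x 4 mm. Neither is to be pressed.
- pointer (a point): Middle of the small yellow pointer (26 wide x 8 mm along the slope) on the window's right-hand edge (the hood's -y side, as one faces its front), 30 mm above the lip's underside along the slope; moves with the window. Axes as lip_under.
- mark (a point): Mid-height of the blue marker clip (16 mm along the slope, 22 mm wide, 21 mm out from the front's plane) on the right-hand rail, 25 mm beside the pointer. Axes as lip_under. Level when the pointer's offset from it along z (the slope) is 0, i.e. sash equals marker.
- marker (a joint): Where the clip is set along the slope, m, on the same scale and zero as sash; 0.06 to 0.125. Stiff: 20 N to shift.
- jar: Amber glass jar with a dark cap, standing, 56 mm across, 85 mm high; on the bench before one front corner of the hood. Origin: centre of its underside.
- punch: Dark steel doming punch standing on end, 46 mm across at its head, 90 mm high; before the other front corner. Origin: centre of its underside.
- block: Dark wooden engraving block with a copper plate, 60 x 100 x 24 mm high, lying on the bench in front of the hood. Origin: centre of its underside.
There are look-alikes about, which are no part of the job. Leave any pink, purple or red look-alike of the punch alone.

How it is judged:
On the way:
1. the fingers push the lip from beneath and the window is on its way up (contact force between the fingers and sash_c0 above 0.5 N and value of joint sash above 0.03 m), for 0.2 s.
At the end, for the whole second after the job is handed in: The pointer is within 8 mm of the marker clip's mid-height along the slope (within the clip's 16 mm), the window is at rest (under 5 mm/s), the clip is not shifted by more than 5 mm, and jar, punch and block stand within 15 mm of where they were, tilted by less than 0.3 rad (z of pointer in the frame of mark between -0.008 and 0.008 m and velocity of joint sash between -0.005 and 0.005 m/s and not (distance of any of jar, punch, block from where it was at the start of the episode above 0.015 m or angle between any of jar, punch, block's own z axis and vertical above 0.3 rad) and distance of mark from where it was at the start of the episode below 0.005 m); the robot touches nothing.
It fails at once if the robot presses on the glass or on the lip's black top strip (gripping or pushing it down) with more than 2 N (contact force between any of the fingers, the arm and sash_c1 above 2 N or contact force between any of the fingers, the arm and sash_c2 above 2 N).
It fails at once if the lip is forced or squeezed with more than 40 N (contact force between the fingers and sash_c0 above 40 N).
It fails at once if the window is flung or dropped, faster than 0.35 m/s (velocity of joint sash above 0.35 m/s or velocity of joint sash below -0.35 m/s).
It fails at once if the marker clip is shifted by more than 5 mm (distance of mark from where it was at the start of the episode above 0.005 m).
It fails at once if the jar, punch or block is moved by more than 15 mm or tipped by more than 0.3 rad (distance of any of jar, punch, block from where it was at the start of the episode above 0.015 m or angle between any of jar, punch, block's own z axis and vertical above 0.3 rad).
It also fails if it takes over 38 s, if anything falls off the work surface, if the arm or the gripper's body presses on something with over 40 N, if the wrist force passes 120 N, or if a joint passes its speed limit or range.

## Working session

There is one attempt and no reset: what is moved stays moved. The work goes in short steps, Python scripts to look and compute and a tool call to move; the robot and the scene stay as the last step left them, time stands still between calls to the robot, and variables do not carry over. Pictures are saved under pics/ and viewed, at most 10 in all, crops included, and the job is handed in when it is done.

Besides the shell and the picture viewer there is one more tool, called after "Emit:" as name(argument=value, ...), one argument or row to a line, values as JSON. carry_out: Moves the arm, as the interface text tells. Its arguments: {"type":"object","properties":{"series":{"type":"array","items":{"type":"object","properties":{"slide":{"type":"array","items":{"type":"number"}},"spin":{"type":"number"}}}},"jaw":{"type":"number"},"grip_force":{"type":"number"}},"required":["series"]}

```bash
mkdir -p pics; python3 - <<'E'
from cell import r, imaging, order
import cv2,pickle
s=r.state(); print(s)
for n in("side","top"):
    c=imaging.capture(n); pickle.dump(c,open(n+'.pkl','wb')); cv2.imwrite(f'pics/{n}0.png',c['img'][:,:,::-1])
    print({k:v for k,v in c.items() if k!='img'})
E
```

```text
{'clock': 0.0, 'joint_pos': array([-1.10998269e+00,  2.60684708e-01, -1.39348682e-01,  1.17268570e+00,
       -4.52400283e-06,  1.57081149e+00]), 'joint_vel': array([ 0.00091934,  0.00123154, -0.00092761, -0.00076633,  0.00056738,
       -0.00047947]), 'tau': array([ 1.04201834e-03, -4.05681825e+01,  2.53920329e+01,  1.87236123e-02,
        6.00473800e-05, -6.02442043e-06]), 'ee_pos': array([ 0.23313249, -0.46959085,  0.1992723 ]), 'tool_rot': array([-3.13966989e+00,  4.55315938e-06,  4.60798474e-01]), 'ft_force': array([ 0.3050406 , -0.3226095 , -0.03220639]), 'wrist_torque': array([-0.00119531,  0.01028827,  0.02225798]), 'grasp_force': 0.0, 'opening': 0.08534950006617117}
{'fx': 467.7006799529141, 'fy': 467.7006799529141, 'cx': 313.73564329403627, 'cy': 187.579679373503, 'xyz': array([0.09410105, 0.74085695, 0.62310382]), 'orientation': array([ 1.02650969,  0.01297605, -2.69034491])}
{'fx': 395.9492450791998, 'fy': 395.9492450791998, 'cx': 323.0127220637885, 'cy': 205.09276804423862, 'xyz': array([0.3974596 , 0.00807665, 1.01306826]), 'orientation': array([ 0.08582564,  0.01585417, -1.55952509])}
```

View pics/side0.png

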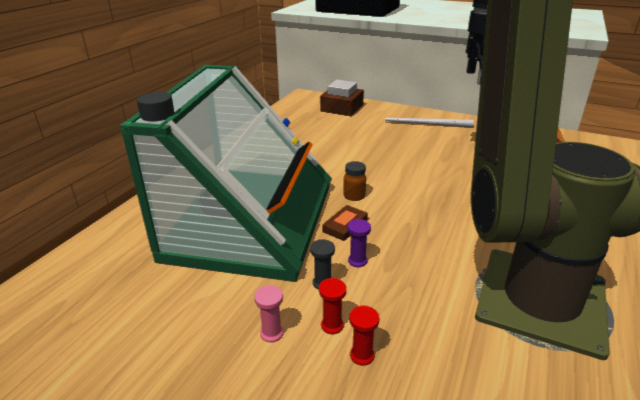

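View pics/top0.png

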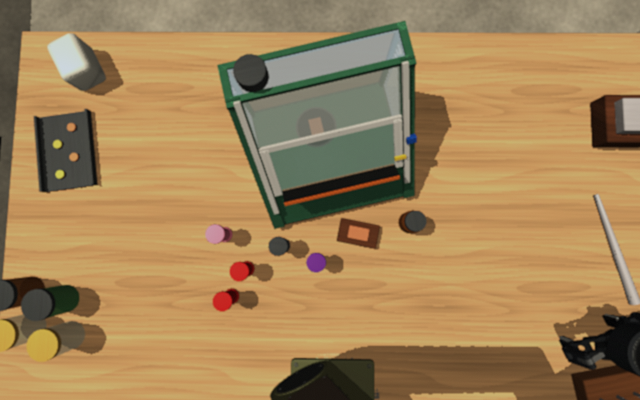

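The side view shows the hood at left. The yellow pointer is near (295,140), the blue clip near (286,122), and the orange lip runs from (270,210) to (310,145).

In the top view:
- **Lip:** (285,204) to (399,178)
- **Pointer:** (401,157)
- **Clip:** (411,140)
- **Jar:** (413,222)
- **Block:** (358,233)
- **Punch:** dark (279,246)
- **Look-alikes:** pink (216,234), red (240,271) and (222,301), purple (316,262)

Other orange, yellow or blue things that could be confused with these: the copper plate (358,233), tray discs (57-73,127-175) and yellow jars (43,345). The choice is the orange strip, yellow tab and blue clip on the hood itself.

```bash
cat > h.py <<'E'
import numpy as np,cv2,pickle
from scipy.spatial.transform import Rotation as R
def ray(c,p):
    d=R.from_euler('xyz',c['orientation']).apply([(p[0]-c['cx'])/c['fx'],-(p[1]-c['cy'])/c['fy'],-1.])
    return np.array(c['xyz']),d/np.linalg.norm(d)
def onz(c,p,z):
    o,d=ray(c,p); return o+d*(z-o[2])/d[2]
def onplane(c,p,q,n):
    o,d=ray(c,p); return o+d*(np.dot(q-o,n)/np.dot(d,n))
def tri(c1,p1,c2,p2):
    o,d=ray(c1,p1);e,f=ray(c2,p2)
    t=np.linalg.lstsq(np.c_[d,-f],e-o,rcond=None)[0]
    a,b=o+t[0]*d,e+t[1]*f; return (a+b)/2,np.linalg.norm(a-b)
def proj(c,P):
    q=R.from_euler('xyz',c['orientation']).inv().apply(np.array(P)-c['xyz'])
    return c['cx']-c['fx']*q[0]/q[2],c['cy']+c['fy']*q[1]/q[2]
BOX={'side':(255,105,325,220),'top':(270,120,425,225)}
HUE={'yellow':(24,36),'blue':(105,125),'orange':(4,15)}
def blob(c,name,col):
    x0,y0,x1,y1=BOX[name]; h=cv2.cvtColor(c['img'],cv2.COLOR_RGB2HSV)[y0:y1,x0:x1]
    lo,hi=HUE[col]; m=cv2.inRange(h,(lo,150,90),(hi,255,255))
    n,l,st,ce=cv2.connectedComponentsWithStats(m)
    k=1+np.argmax(st[1:,4]); m=np.uint8(l==k)
    pts=np.argwhere(m)[:,::-1]+[x0,y0]
    return ce[k]+[x0,y0],st[k,4],cv2.boxPoints(cv2.minAreaRect(pts.astype(np.float32)))
E
cat > m.py <<'E'
from h import *
S=pickle.load(open('side.pkl','rb'));T=pickle.load(open('top.pkl','rb'))
np.set_printoptions(precision=4,suppress=True)
for col in HUE:
    for n,c in(('side',S),('top',T)):
        ce,a,b=blob(c,n,col); print(col,n,ce,a,b.round(0).tolist())
for col in('yellow','blue'):
    print(col,tri(S,blob(S,'side',col)[0],T,blob(T,'top',col)[0]))
print('base corners z0: frontleft',onz(S,(296,278),0),'backleft',onz(S,(157,262),0))
print('front foot z30 top L,R',onz(T,(275,226),.03),onz(T,(413,193),.03))
E
python3 m.py; python3 - <<'E'
import cv2
a=cv2.imread('pics/side0.png')[90:300,110:380]; b=cv2.imread('pics/top0.png')[110:235,250:440]
cv2.imwrite('pics/cs.png',cv2.resize(a,None,fx=2.8,fy=2.8,interpolation=2)); cv2.imwrite('pics/ct.png',cv2.resize(b,None,fx=4,fy=4,interpolation=2))
E
```

```text
yellow side [294.6667 140.1481] 27 [[291.0, 142.0], [295.0, 136.0], [298.0, 138.0], [294.0, 144.0]]
yellow top [399.7619 156.2381] 21 [[395.0, 157.0], [405.0, 154.0], [405.0, 156.0], [395.0, 158.0]]
blue side [285.7143 121.8929] 28 [[283.0, 122.0], [286.0, 119.0], [290.0, 123.0], [287.0, 126.0]]
blue top [411.1667 138.6061] 66 [[407.0, 134.0], [415.0, 134.0], [415.0, 143.0], [407.0, 143.0]]
orange side [292.0216 179.9596] 371 [[266.0, 211.0], [309.0, 142.0], [318.0, 147.0], [276.0, 217.0]]
orange top [341.7041 190.1567] 517 [[283.0, 202.0], [399.0, 174.0], [400.0, 179.0], [284.0, 206.0]]
yellow (array([ 0.5822, -0.1468,  0.1435]), np.float64(0.001065099215239754))
blue (array([ 0.6141, -0.165 ,  0.1776]), np.float64(0.0002732048690734057))
base corners z0: frontleft [0.4332 0.139  0.    ] backleft [0.7141 0.2172 0.    ]
front foot z30 top L,R [0.4285 0.1434 0.03  ] [ 0.5143 -0.1991  0.03  ]
```

View pics/cs.png

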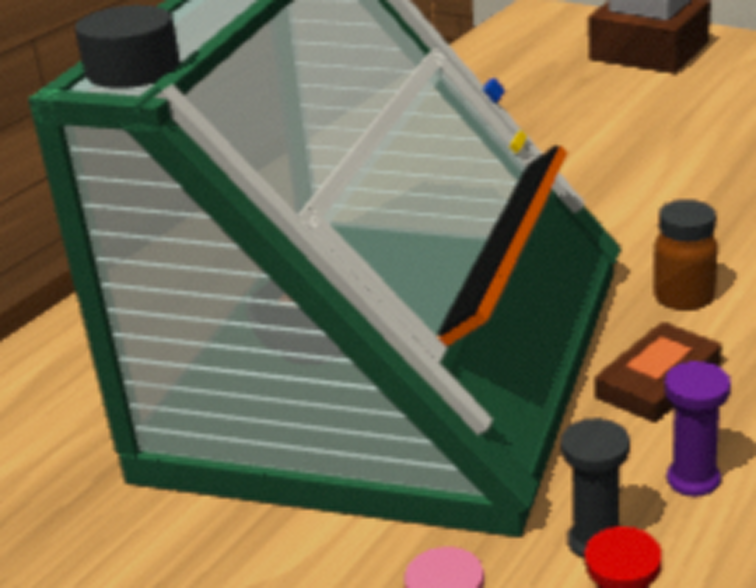

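View pics/ct.png

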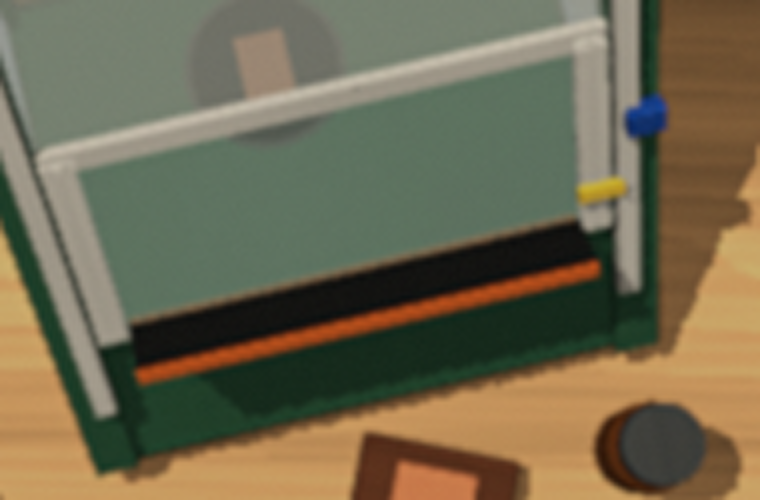

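The crops confirm the choice: the orange lip with its black strip, the yellow tab on the window's right edge, and the blue clip further up the right rail. No look-alike is near them. I'll triangulate the lip's lower outer edge next.

```bash
cat > m2.py <<'E'
from h import *
S=pickle.load(open('side.pkl','rb'));T=pickle.load(open('top.pkl','rb'))
np.set_printoptions(precision=4,suppress=True)
L,eL=tri(S,(283.6,205),T,(284.5,206)); Rr,eR=tri(S,(312.1,144.3),T,(400,178))
print('lip outer ends',L,eL,Rr,eR,'len',np.linalg.norm(L-Rr))
d=Rr-L; yaw=np.arctan2(d[0],-d[1]); print('yaw',yaw)
a=np.deg2rad(50); u=np.array([np.cos(a)*np.cos(yaw),np.cos(a)*np.sin(yaw),np.sin(a)])
y=blob(S,'side','yellow')[0];b=blob(S,'side','blue')[0]
Y=tri(S,y,T,blob(T,'top','yellow')[0])[0];B=tri(S,b,T,blob(T,'top','blue')[0])[0]
print('pointer->clip along slope',(B-Y)@u,'pointer above lip edge',(Y-(L+Rr)/2)@u,'lat',(B-Y)@[-np.sin(yaw),np.cos(yaw),0])
M=(L+Rr)/2; print('mid',M,'sash from z',(M[2]-.03-.05*np.cos(a))/np.sin(a)-.09)
from cell import r
s=r.state(); t=s['ee_pos']; ty=s['tool_rot'][2]
Rt=R.from_euler('xyz',s['tool_rot'])
print('tool yaw',ty,'spin to align',ty-yaw)
hx=np.array([np.cos(yaw),np.sin(yaw),0])
pre=M-hx*.07; print('pre-point above',pre,'tool-slide to it at z .2',Rt.inv().apply(np.r_[pre[:2],.2]-t)*1000)
print('heights of mid corner proj', proj(S,M),proj(T,M))
E
python3 m2.py
```

```text
lip outer ends [0.4699 0.1081 0.1418] 0.0010324681586506347 [ 0.5348 -0.1468  0.142 ] 0.0012950523920406052 len 0.2630988170156626
yaw 0.24917441187626266
pointer->clip along slope 0.0430590533504975 pointer above lip edge 0.030850977491825245 lat -0.025509754731210893
mid [ 0.5023 -0.0194  0.1419] sash from z 0.01411029728634769
tool yaw 0.460792138415808 spin to align 0.21161772653954536
pre-point above [ 0.4345 -0.0366  0.1419] tool-slide to it at z .2 [ 372.8849 -298.3313   -0.1277]
heights of mid corner proj (np.float64(299.7138981187808), np.float64(171.28669255562767)) (np.float64(342.17693143387146), np.float64(191.75217915166797))
```

The measurements agree with the given sizes: lip length 263 mm (260), pointer 31 mm above the lip (30), pointer to clip sideways 25.5 mm (25). The window needs about 43 mm of travel. I'll move to 70 mm in front of the lip with the fingers shut.

Emit:
carry_out(
  series=[
    {"slide":[20,-16,0],"spin":0.02},
    {"slide":[50,-40,0],"spin":0.04},
    {"slide":[81,-65,0],"spin":0.06},
    {"slide":[112,-90,0],"spin":0.08},
    {"slide":[143,-115,0],"spin":0.1},
    {"slide":[174,-140,0],"spin":0.12},
    {"slide":[205,-164,0],"spin":0.14},
    {"slide":[236,-189,0],"spin":0.16},
    {"slide":[267,-214,0],"spin":0.18},
    {"slide":[298,-239,0],"spin":0.2},
    {"slide":[329,-263,0],"spin":0.212},
    {"slide":[355,-284,0],"spin":0.212},
    {"slide":[373,-298,0],"spin":0.212},
    {"slide":[373,-298,0],"spin":0.212},
    {"slide":[373,-298,0],"spin":0.212},
    {"slide":[373,-298,0],"spin":0.212},
  ],
  jaw=0,
)

```text
clock: 1.7
ee_pos: [0.4343, -0.0381, 0.1999]
tool_rot: [3.142, 0.001, 0.248]
ft_force: [-0.6, 0.1, -0.9]
opening: -0.0
grasp_force: 0.0
```

Emit:
carry_out(
  series=[
    {"slide":[0,0,20]},
    {"slide":[0,0,40]},
    {"slide":[0,0,60]},
    {"slide":[0,0,80]},
    {"slide":[10,0,80]},
    {"slide":[20,0,80]},
    {"slide":[30,0,80]},
    {"slide":[38,0,80]},
    {"slide":[42,0,80]},
    {"slide":[45,0,80]},
    {"slide":[45,0,80]},
    {"slide":[45,0,80]},
  ],
)

```text
validation failed for argument at $.se...
```

```bash
python3 - <<'E'
from cell import imaging
import cv2
c=imaging.capture('side'); cv2.imwrite('pics/s1.png',cv2.resize(c['img'][60:300,180:420,::-1],None,fx=2.5,fy=2.5,interpolation=2))
E
```

```text
(no output)
```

View pics/s1.png

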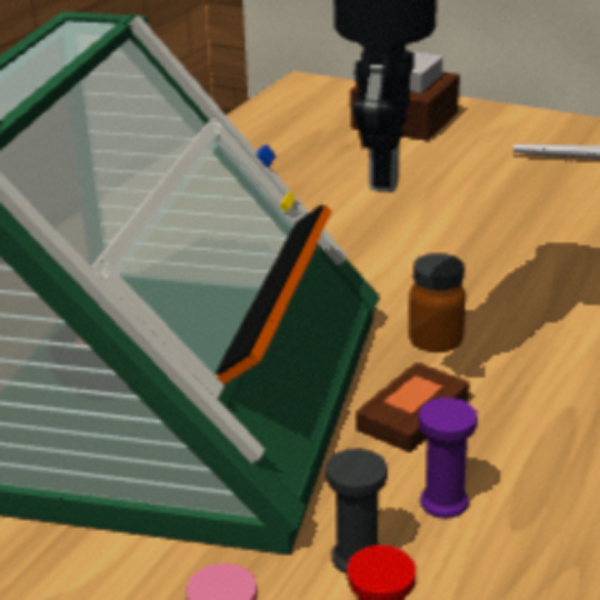

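The call was refused, probably because the rows had no spin, so the arm hasn't moved. The picture shows the shut fingers still above and in front of the lip, tip near crop (383,190). I'll repeat it with spin included.

Emit:
carry_out(
  series=[
    {"slide":[0,0,20],"spin":0},
    {"slide":[0,0,40],"spin":0},
    {"slide":[0,0,60],"spin":0},
    {"slide":[0,0,80],"spin":0},
    {"slide":[10,0,80],"spin":0},
    {"slide":[20,0,80],"spin":0},
    {"slide":[30,0,80],"spin":0},
    {"slide":[38,0,80],"spin":0},
    {"slide":[42,0,80],"spin":0},
    {"slide":[45,0,80],"spin":0},
    {"slide":[45,0,80],"spin":0},
    {"slide":[45,0,80],"spin":0},
  ],
)

```text
clock: 2.95
ee_pos: [0.4783, -0.0263, 0.1201]
tool_rot: [-3.141, 0.001, 0.249]
ft_force: [0.0, 0.4, -1.0]
opening: 0.0001
grasp_force: 0.0
```

Emit:
carry_out(
  series=[
    {"slide":[3,0,0],"spin":0},
    {"slide":[6,0,0],"spin":0},
    {"slide":[8,0,0],"spin":0},
    {"slide":[10,0,0],"spin":0},
    {"slide":[12,0,0],"spin":0},
    {"slide":[14,0,0],"spin":0},
    {"slide":[14,0,0],"spin":0},
  ],
)

```text
clock: 3.65
ee_pos: [0.4926, -0.0229, 0.1201]
tool_rot: [3.142, -0.0, 0.249]
ft_force: [0.5, -0.2, -0.2]
opening: 0.0
grasp_force: 0.0
```

Emit:
carry_out(
  series=[
    {"slide":[2,0,0],"spin":0},
    {"slide":[4,0,0],"spin":0},
    {"slide":[6,0,-2.4],"spin":0},
    {"slide":[8,0,-4.8],"spin":0},
    {"slide":[10,0,-7.2],"spin":0},
    {"slide":[12,0,-9.6],"spin":0},
    {"slide":[12,0,-9.6],"spin":0},
  ],
)

```text
clock: 4.35
ee_pos: [0.5046, -0.0199, 0.1302]
tool_rot: [3.141, -0.001, 0.249]
ft_force: [-0.1, 0.4, -0.2]
opening: -0.0
grasp_force: 0.0
```

```bash
cat > look.py <<'E'
import sys; from h import *; from cell import imaging,r
np.set_printoptions(precision=4,suppress=True)
k=sys.argv[1]; c={n:imaging.capture(n) for n in('side','top')}
im=[cv2.resize(c['side']['img'][80:240,220:360,::-1],None,fx=2.8,fy=2.8,interpolation=2),cv2.resize(c['top']['img'][110:222,270:400,::-1],None,fx=2.7,fy=4,interpolation=2)]
cv2.imwrite(f'pics/{k}.png',np.hstack([cv2.copyMakeBorder(i,0,448-i.shape[0],0,0,0) for i in im]))
b={(n,q):blob(c[n],n,q) for n in c for q in('yellow','blue')}
for q in b: print(q,b[q][0],b[q][1])
Y,eY=tri(c['side'],b['side','yellow'][0],c['top'],b['top','yellow'][0]);B,eB=tri(c['side'],b['side','blue'][0],c['top'],b['top','blue'][0])
yaw=.249;a=np.deg2rad(50);u=np.array([np.cos(a)*np.cos(yaw),np.cos(a)*np.sin(yaw),np.sin(a)])
print('Y',Y,eY,'B',B,eB,'to go mm',1000*(B-Y)@u,'lat',1000*(B-Y)@[-np.sin(yaw),np.cos(yaw),0],'moved',1000*(Y-[.5822,-.1468,.1435])@u)
E
python3 look.py l1
```

```text
Traceback (most recent call last):
  File "look.py", line 6, in <module>
    b={(n,q):blob(c[n],n,q) for n in c for q in('yellow','blue')}
             ~~~~^^^^^^^^^^
  File "h.py", line 23, in blob
    k=1+np.argmax(st[1:,4]); m=np.uint8(l==k)
        ~~~~~~~~~^^^^^^^^^^
ValueError: attempt to get argmax of an empty sequence
```

View pics/l1.png

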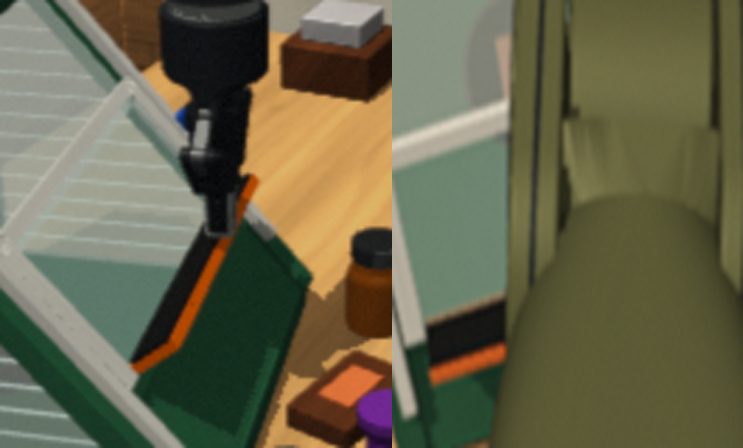

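The side crop shows the finger over the lip at mid-width with its tip at about crop (220,236), which is full pixel (298.6,164). The arm hides the pointer in the top view. I'll check the tip projection against the TCP.

```bash
python3 - <<'E'
from h import *; from cell import imaging,r
S=imaging.capture('side')
print(proj(S,(.4343,-.0381,.1999)),'seen (333,136)')
print(proj(S,r.state()['ee_pos']),'seen (298.6,164)', r.state()['ee_pos'],r.state()['ft_force'])
ce,a,b=blob(S,'side','orange'); print(ce,a,b.tolist())
h=cv2.cvtColor(S['img'],cv2.COLOR_RGB2HSV); m=cv2.inRange(h,(4,150,90),(15,255,255))
for v in range(140,218,5):
    x=np.where(m[v,255:325])[0]+255; print(v,x.min() if len(x) else None,x.max() if len(x) else None,end='; ')
T0=pickle.load(open('side.pkl','rb')); h=cv2.cvtColor(T0['img'],cv2.COLOR_RGB2HSV); m=cv2.inRange(h,(4,150,90),(15,255,255)); print()
for v in range(140,218,5):
    x=np.where(m[v,255:325])[0]+255; print(v,x.min() if len(x) else None,x.max() if len(x) else None,end='; ')
E
```

```text
(np.float64(333.04537136260086), np.float64(148.92224505451824)) seen (333,136)
(np.float64(299.422105038704), np.float64(176.04069320638857)) seen (298.6,164) [ 0.50373082 -0.01997981  0.12967479] [ 0.49161445  0.75591809 -0.06885715]
[286.60606061 190.35606061] 264 [[266.3900451660156, 210.86572265625], [299.4659729003906, 163.91921997070312], [307.5308532714844, 169.601318359375], [274.4549255371094, 216.54782104492188]]
140 None None; 145 308 312; 150 306 309; 155 305 306; 160 None None; 165 299 301; 170 296 300; 175 293 297; 180 291 295; 185 288 293; 190 286 290; 195 283 288; 200 281 285; 205 275 282; 210 267 274; 215 None None; 
140 None None; 145 308 312; 150 306 309; 155 303 307; 160 301 305; 165 298 302; 170 296 300; 175 293 297; 180 291 295; 185 288 293; 190 286 290; 195 283 288; 200 281 285; 205 275 282; 210 267 274; 215 None None;
```

The visible tip sits about 12 px above the TCP projection in both views, and the orange band isn't covered where it should be. The fingers may therefore be floating above the lip. I'll back away level and measure the tip properly before going on.

Emit:
carry_out(
  series=[
    {"slide":[-15,0,-5],"spin":0},
    {"slide":[-35,0,-10],"spin":0},
    {"slide":[-60,0,-10],"spin":0},
    {"slide":[-80,0,-10],"spin":0},
    {"slide":[-80,0,-10],"spin":0},
    {"slide":[-80,0,-10],"spin":0},
  ],
)

```text
clock: 5.1
ee_pos: [0.426, -0.0398, 0.1401]
tool_rot: [3.141, -0.001, 0.248]
ft_force: [0.3, -1.1, -0.1]
opening: 0.0002
grasp_force: 0.0
```

```bash
python3 - <<'E'
from h import *; from cell import imaging,r
S=imaging.capture('side');S0=pickle.load(open('side.pkl','rb'));s=r.state()
p=proj(S,s['ee_pos']); print(s['ee_pos'],s['opening'],p, proj(S,s['ee_pos']+[0,0,.019]))
d=cv2.absdiff(S['img'],S0['img']).max(2)
u=int(round(p[0]))
for v in range(int(p[1])-30,int(p[1])+12,2): print(v,d[v,u-12:u+13:2])
im=S['img'][60:220,240:440,::-1].copy()
im=cv2.resize(im,None,fx=3.7,fy=3.7,interpolation=2); cv2.drawMarker(im,(int((p[0]-239.5)*3.7),int((p[1]-59.5)*3.7)),(255,0,255),0,12)
cv2.imwrite('pics/t1.png',im)
E
```

```text
[ 0.42685371 -0.03974702  0.14015444] -0.00019354408489009517 (np.float64(336.39454650780317), np.float64(175.0051234973875)) (np.float64(336.50604580006484), np.float64(167.00000164230553))
145 [  6   9  93 199 194 189 190 196 204 195  33   8   8]
147 [  7   7  45 154 176 194 197 200 205 172  19   7   9]
149 [  7   7   6  16 116 195 204 207 184 155  19   8  10]
151 [  8   7   8  11 106 196 203 212 186 155  20   9   7]
153 [  8   8   8  11 108 201 210 217 185 157  16   8   7]
155 [ 10   9   8  12 103 204 211 215 186 148  10   7   8]
157 [  6  10   9  10 117 214 209 210 184 147   9   7   9]
159 [  7   9   9  14 132 210 211 218 184 141  11   8   7]
161 [  7  10   7  12 116 203 211 209 174  69   8   8   7]
163 [  9   8   9   8  34  95 113 135 129  27   7   7   5]
165 [ 6  7  9  8 10  7  8  8  9  8  9  7  5]
167 [9 7 8 7 7 9 8 7 7 7 8 2 3]
169 [ 5  9  7 10  9  9  9  9  7  7  9  2  5]
171 [5 8 6 8 8 7 9 8 9 7 6 5 4]
173 [2 4 8 6 8 8 9 7 7 9 7 4 3]
175 [ 3  4  3  9  7  7  7  8 10  8  7  6  7]
177 [4 4 4 5 8 8 8 8 7 7 6 5 5]
179 [3 5 3 3 7 9 8 8 8 7 6 4 8]
181 [2 4 3 6 8 6 7 7 8 7 5 4 5]
183 [3 5 3 5 8 8 7 7 7 8 7 2 8]
185 [4 2 2 6 4 8 8 8 7 9 4 6 5]
```

View pics/t1.png

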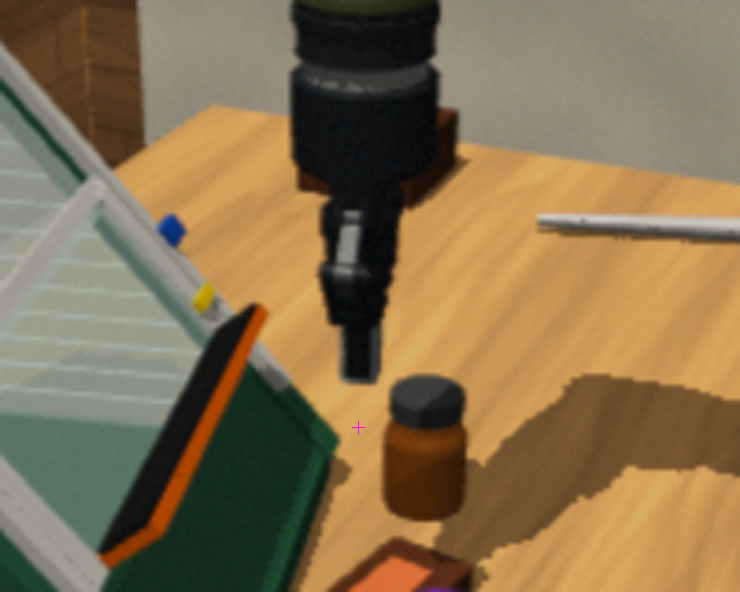

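The shut fingertip ends at row 163.5 while the reported TCP projects to row 175, so the real tip appears about 27 mm higher than reported. I'll use the starting images, where both views see the gripper, to tell whether the error is vertical or sideways.

```bash
python3 - <<'E'
from h import *
S=pickle.load(open('side.pkl','rb'));T=pickle.load(open('top.pkl','rb'))
P=np.array([.2331,-.4696,.1993]);c,s=np.cos(.461),np.sin(.461);y=np.array([s,-c,0])
for dz in(0,.013,.04): 
  for k in(-.05,0,.05): print(dz,k,'side',np.round(proj(S,P+k*y+[0,0,dz]),1),'top',np.round(proj(T,P+k*y+[0,0,dz]),1))
a=cv2.resize(S['img'][0:120,440:540,::-1],None,fx=4,fy=4,interpolation=2); b=cv2.resize(T['img'][280:400,540:640,::-1],None,fx=4,fy=4,interpolation=2)
for k in(-.05,.05):
  for dz,col in((.013,(255,0,255)),(.04,(0,255,255))):
    for im,cam,o in((a,S,(440,0)),(b,T,(540,280))):
      p=np.array(proj(cam,P+k*y+[0,0,dz])); q=((p-o+.5)*4).astype(int); cv2.drawMarker(im,tuple(int(t) for t in q),col,0,14)
cv2.imwrite('pics/g0.png',np.hstack([a,b]))
E
```

```text
0 -0.05 side [478.9 102.1] top [546.1 335.8]
0 0 side [472.8  95.1] top [568.4 324.7]
0 0.05 side [467.1  88.5] top [590.6 313.6]
0.013 -0.05 side [479.8  97.1] top [549.7 337.4]
0.013 0 side [473.6  90.2] top [572.3 326.1]
0.013 0.05 side [467.9  83.8] top [594.9 314.9]
0.04 -0.05 side [481.7  86.5] top [557.6 340.9]
0.04 0 side [475.4  79.9] top [581.1 329.2]
0.04 0.05 side [469.5  73.8] top [604.4 317.6]
```

View pics/g0.png

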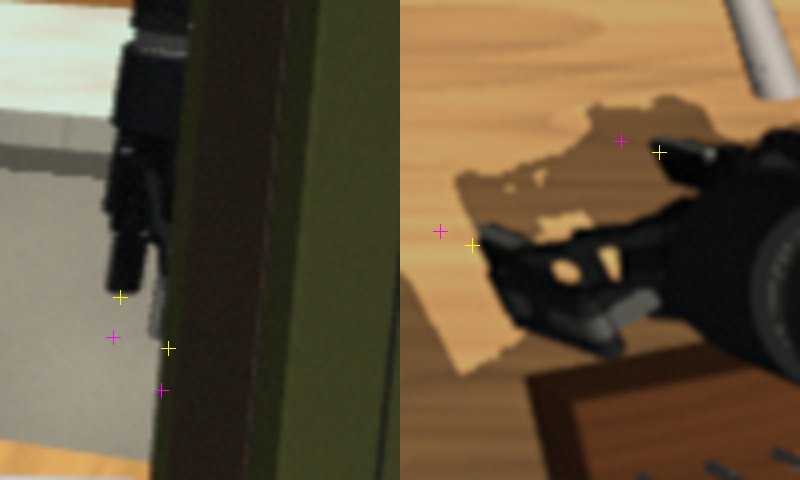

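The yellow crosses, 27 mm above the expected tips, fall on the fingertips in both views. The offset is vertical only, so true tip height is reported z plus 27 mm. I'll descend to reported z ≈ 0.093 (tip ≈ 0.12, 22 mm below the lip's edge at 0.142) while still clear, then go in.

Emit:
carry_out(
  series=[
    {"slide":[0,0,16],"spin":0},
    {"slide":[0,0,32],"spin":0},
    {"slide":[0,0,47],"spin":0},
    {"slide":[10,0,47],"spin":0},
    {"slide":[22,0,47],"spin":0},
    {"slide":[34,0,47],"spin":0},
    {"slide":[44,0,47],"spin":0},
    {"slide":[52,0,47],"spin":0},
    {"slide":[57,0,47],"spin":0},
    {"slide":[60,0,47],"spin":0},
    {"slide":[60,0,47],"spin":0},
  ],
)

```text
clock: 6.25
ee_pos: [0.4847, -0.0248, 0.0927]
tool_rot: [3.142, -0.0, 0.249]
ft_force: [-0.5, 0.2, -0.3]
opening: 0.0003
grasp_force: 0.0
```

Emit:
carry_out(
  series=[
    {"slide":[2,0,0],"spin":0},
    {"slide":[4,0,0],"spin":0},
    {"slide":[6,0,0],"spin":0},
    {"slide":[8,0,0],"spin":0},
    {"slide":[9,0,-1.2],"spin":0},
    {"slide":[10,0,-2.4],"spin":0},
  ],
)

```text
clock: 6.85
ee_pos: [0.4923, -0.0228, 0.0944]
tool_rot: [-3.141, 0.004, 0.249]
ft_force: [-2.8, -1.4, -2.7]
opening: -0.0001
grasp_force: 1.8
```

Contact: about 4 N, directed down the slope against the fingers as expected. I'll push up the slope.

Emit:
carry_out(
  series=[
    {"slide":[2,0,-2.3],"spin":0},
    {"slide":[4,0,-4.6],"spin":0},
    {"slide":[6,0,-6.9],"spin":0},
    {"slide":[8,0,-9.2],"spin":0},
    {"slide":[10,0,-11.8],"spin":0},
    {"slide":[12,0,-14.2],"spin":0},
    {"slide":[14,0,-16.6],"spin":0},
    {"slide":[16,0,-19],"spin":0},
    {"slide":[16,0,-19],"spin":0},
  ],
)

```text
clock: 7.75
ee_pos: [0.5092, -0.0186, 0.1145]
tool_rot: [3.142, 0.001, 0.249]
ft_force: [-4.3, -2.3, 1.7]
opening: 0.0003
grasp_force: 2.6
```

```bash
cat > look2.py <<'E'
import sys; from h import *; from cell import imaging,r
np.set_printoptions(precision=4,suppress=True)
S=imaging.capture('side');S0=pickle.load(open('side.pkl','rb'));T0=pickle.load(open('top.pkl','rb'))
yaw=.249;a=np.deg2rad(50);u=np.array([np.cos(a)*np.cos(yaw),np.cos(a)*np.sin(yaw),np.sin(a)]);w=np.array([-np.sin(a)*np.cos(yaw),-np.sin(a)*np.sin(yaw),np.cos(a)])
Y0=np.array([.5822,-.1468,.1435]);B=np.array([.6141,-.1650,.1776])
for q in('yellow','blue'):
    try: p,n,_=blob(S,'side',q); print(q,p,n,'moved mm',1000*(onplane(S,p,Y0 if q=='yellow' else B,w)-(Y0 if q=='yellow' else B))@u)
    except ValueError: print(q,'hidden')
# lip left end: bottom-left orange corner, row/col extremes
m=cv2.inRange(cv2.cvtColor(S['img'],cv2.COLOR_RGB2HSV),(4,150,90),(15,255,255))[100:225,225:335]
ys,xs=np.nonzero(m); i=np.argmin(xs); 
m0=cv2.inRange(cv2.cvtColor(S0['img'],cv2.COLOR_RGB2HSV),(4,150,90),(15,255,255))[100:225,225:335]
y0,x0=np.nonzero(m0)
f=lambda xs,ys:np.array([xs[xs<=xs.min()+1].mean()+225,ys[xs<=xs.min()+1].mean()+100])
A=np.array([.4699,.1081,.1418])-.05*w
pa,pb=f(x0,y0),f(xs,ys); print('lip left',pa,pb,'moved mm',1000*(onplane(S,pb,A,w)-onplane(S,pa,A,w))@u)
print(r.state()['ee_pos'],r.state()['ft_force'],r.state()['clock'])
E
python3 look2.py
```

```text
yellow hidden
blue [283.8 121.4] 5 moved mm 4.797265393206732
lip left [267.6 210.8] [257.6 199.8] moved mm 29.59246649697093
[ 0.5092 -0.0186  0.1145] [-5.8465 -2.0269  1.4094] 7.8
```

Emit:
carry_out(
  series=[
    {"slide":[2,0,-2.3],"spin":0},
    {"slide":[4,0,-4.6],"spin":0},
    {"slide":[6,0,-6.8],"spin":0},
    {"slide":[7,0,-8],"spin":0},
    {"slide":[7,0,-8],"spin":0},
  ],
)

```text
clock: 8.3
ee_pos: [0.5156, -0.017, 0.1224]
tool_rot: [3.141, 0.002, 0.249]
ft_force: [-4.8, -0.8, 1.2]
opening: 0.0002
grasp_force: 2.9
```

```bash
python3 look2.py
```

```text
yellow hidden
blue hidden
lip left [267.6 210.8] [253.6667 196.3333] moved mm 40.206573902304235
[ 0.5156 -0.017   0.1224] [-5.5569 -2.4575  0.9255] 8.35
```

About 40 mm moved. I'll draw straight back, so the pointer and clip come into view, and measure.

Emit:
carry_out(
  series=[
    {"slide":[-5,0,0],"spin":0},
    {"slide":[-15,0,0],"spin":0},
    {"slide":[-35,0,0],"spin":0},
    {"slide":[-60,0,0],"spin":0},
    {"slide":[-85,0,0],"spin":0},
    {"slide":[-100,0,0],"spin":0},
    {"slide":[-100,0,0],"spin":0},
  ],
)

```text
clock: 9.05
ee_pos: [0.4179, -0.0415, 0.1224]
tool_rot: [-3.141, -0.0, 0.248]
ft_force: [0.5, 0.5, -0.4]
opening: 0.0
grasp_force: 0.0
```

```bash
python3 look2.py; python3 look.py l2
```

```text
yellow [284.0455 128.0909] 22 moved mm 37.94193090802645
blue [285.6667 121.4583] 24 moved mm 0.8153774015435574
lip left [267.6 210.8] [253.6667 196.3333] moved mm 40.206573902304235
[ 0.4199 -0.0415  0.1227] [ 0.9886 -0.0586  0.5724] 9.1
('side', 'yellow') [284.0417 128.0833] 24
('side', 'blue') [285.6667 121.4583] 24
('top', 'yellow') [399.24 142.44] 25
('top', 'blue') [411.2836 138.7612] 67
Y [ 0.6061 -0.1406  0.1729] 0.0010005934391776692 B [ 0.6137 -0.1649  0.1788] 0.0008996025990140417 to go mm 5.414939147525823 lat -25.401812185466117 moved 38.422994693975305
```

```bash
cat > fine.py <<'E'
from h import *; from cell import imaging
np.set_printoptions(precision=4,suppress=True)
yaw=.249;a=np.deg2rad(50);u=np.array([np.cos(a)*np.cos(yaw),np.cos(a)*np.sin(yaw),np.sin(a)]);w=np.array([-np.sin(a)*np.cos(yaw),-np.sin(a)*np.sin(yaw),np.cos(a)])
C={n:imaging.capture(n) for n in('side','top')}
def sil(n,col,v):
    c=C[n]['img']; x0,y0,x1,y1={'side':(270,105,305,150),'top':(385,125,425,165)}[n]
    h=cv2.cvtColor(c,cv2.COLOR_RGB2HSV)[y0:y1,x0:x1]; lo,hi=HUE[col]
    m=cv2.inRange(h,(lo-3,v,40),(hi+5,255,255)); k,l,st,ce=cv2.connectedComponentsWithStats(m); i=1+np.argmax(st[1:,4])
    p=np.argwhere(l==i)[:,::-1]+[x0,y0]; (cx,cy),wh,_=cv2.minAreaRect(p.astype(np.float32)); return np.array([cx,cy]),ce[i]+[x0,y0],st[i],p
for v in(90,130,170):
    P={(n,q):sil(n,q,v) for n in C for q in('yellow','blue')}
    for k in(0,1):
        Y,e=tri(C['side'],P['side','yellow'][k],C['top'],P['top','yellow'][k]);B,f=tri(C['side'],P['side','blue'][k],C['top'],P['top','blue'][k])
        print(v,k,'to go',1000*(B-Y)@u,'out',1000*(B-Y)@w,e,f,[int(P[q][2][4]) for q in P],B)
for q in P: # extent along the image of the slope
    n=q[0]; Q=np.array([.6141,-.165,.1776]); t=np.subtract(proj(C[n],Q+.01*u),proj(C[n],Q)); L=np.linalg.norm(t); s=(P[q][3]-np.array(proj(C[n],Q)))@t/L; print(q,'px/10mm',L,'extent mm along slope',(s.min()-.5)/L*10,(s.max()+.5)/L*10)
E
python3 fine.py
```

```text
90 0 to go 5.863843437744167 out 1.7594944810653437 0.0011028058250620596 0.0006686321072715196 [33, 32, 70, 77] [ 0.6135 -0.1645  0.179 ]
90 1 to go 6.067605675543499 out 2.37026657520384 0.000946704674631249 0.0004877520728143908 [33, 32, 70, 77] [ 0.6133 -0.1645  0.1795]
130 0 to go 5.019084891397174 out 0.813563396783815 0.0011068672721969315 0.0013252833072028682 [28, 27, 56, 74] [ 0.6134 -0.1648  0.1783]
130 1 to go 5.48862026792847 out 1.320698833956718 0.0006542887727342315 0.00042476270663355497 [28, 27, 56, 74] [ 0.6133 -0.165   0.1788]
170 0 to go 5.513796452800881 out 2.1474532865587608 0.0007990680720363531 4.372841110889425e-05 [21, 22, 40, 62] [ 0.6134 -0.165   0.1788]
170 1 to go 5.684576519038355 out 2.1426071569747567 0.0009492614515639286 0.00036763101098089224 [21, 22, 40, 62] [ 0.6135 -0.1652  0.1788]
('side', 'yellow') px/10mm 4.178095189154316 extent mm along slope -13.273986338468971 -3.1862509667447374
('side', 'blue') px/10mm 4.178095189154316 extent mm along slope -6.915127650027087 7.649439073645415
('top', 'yellow') px/10mm 3.7989222525621487 extent mm along slope -18.072993939710926 -4.9713072046733
('top', 'blue') px/10mm 3.7989222525621487 extent mm along slope -13.066935575653869 13.275524187537094
```

About 5.5 mm still to go. I'll return to the same contact and push that much further up the slope.

Emit:
carry_out(
  series=[
    {"slide":[20,0,0],"spin":0},
    {"slide":[45,0,0],"spin":0},
    {"slide":[70,0,0],"spin":0},
    {"slide":[85,0,0],"spin":0},
    {"slide":[93,0,0],"spin":0},
    {"slide":[97,0,0],"spin":0},
    {"slide":[99,0,0],"spin":0},
    {"slide":[100,0,0],"spin":0},
    {"slide":[101,0,-1.2],"spin":0},
    {"slide":[102,0,-2.4],"spin":0},
    {"slide":[103,0,-3.6],"spin":0},
    {"slide":[103.5,0,-4.2],"spin":0},
    {"slide":[103.5,0,-4.2],"spin":0},
  ],
)

```text
clock: 10.6
ee_pos: [0.5183, -0.0161, 0.1263]
tool_rot: [-3.141, 0.002, 0.249]
ft_force: [-5.8, -1.8, 1.6]
opening: 0.0003
grasp_force: 2.8
```

Emit:
carry_out(
  series=[
    {"slide":[-5,0,0],"spin":0},
    {"slide":[-15,0,0],"spin":0},
    {"slide":[-35,0,0],"spin":0},
    {"slide":[-60,0,0],"spin":0},
    {"slide":[-85,0,0],"spin":0},
    {"slide":[-100,0,0],"spin":0},
    {"slide":[-100,0,0],"spin":0},
  ],
)

```text
clock: 11.3
ee_pos: [0.4213, -0.0408, 0.1267]
tool_rot: [-3.142, -0.0, 0.248]
ft_force: [0.2, -0.3, 0.3]
opening: -0.0001
grasp_force: 0.0
```

```bash
python3 fine.py; python3 look.py l3
```

```text
90 0 to go 0.903072184111404 out 1.9177484515590322 0.00126185769076244 0.0006686321072715196 [32, 30, 72, 77] [ 0.6135 -0.1645  0.179 ]
90 1 to go 1.608189037639229 out 3.028318463526877 0.0012522660674576496 0.00021535232586016663 [32, 30, 72, 77] [ 0.6131 -0.1645  0.1798]
130 0 to go 1.381876111293029 out 2.075961843828008 0.0004578706769151604 0.0013244894238972596 [26, 26, 55, 74] [ 0.6132 -0.1647  0.1791]
130 1 to go 1.0926671163490784 out 2.3030743387046213 0.001014321059630316 6.099748040850865e-05 [26, 26, 55, 74] [ 0.6132 -0.165   0.1788]
170 0 to go 1.4396651775359888 out 2.6967381228660834 0.0002548966627993006 0.0004896792530966312 [22, 19, 38, 62] [ 0.6129 -0.1649  0.1796]
170 1 to go 1.1189890244221528 out 2.206216503347944 0.0006999805570960091 0.0001775211512842404 [22, 19, 38, 62] [ 0.6131 -0.1651  0.1794]
('side', 'yellow') px/10mm 4.178095189154316 extent mm along slope -9.66208965833892 1.7610872193269365
('side', 'blue') px/10mm 4.178095189154316 extent mm along slope -6.915127650027087 7.649439073645415
('top', 'yellow') px/10mm 3.7989222525621487 extent mm along slope -15.38110290504948 0.27331349955165646
('top', 'blue') px/10mm 3.7989222525621487 extent mm along slope -13.066935575653869 13.275524187537094
('side', 'yellow') [282.7391 126.4783] 23
('side', 'blue') [286.   121.25] 20
('top', 'yellow') [399.0833 140.6667] 24
('top', 'blue') [411.2424 138.6818] 66
Y [ 0.6089 -0.1396  0.1769] 0.0011236574513411495 B [ 0.6133 -0.1648  0.1795] 3.320380555881358e-05 to go mm 0.6963945388209873 lat -25.532879849816148 moved 43.40000451158171
```

View pics/l3.png

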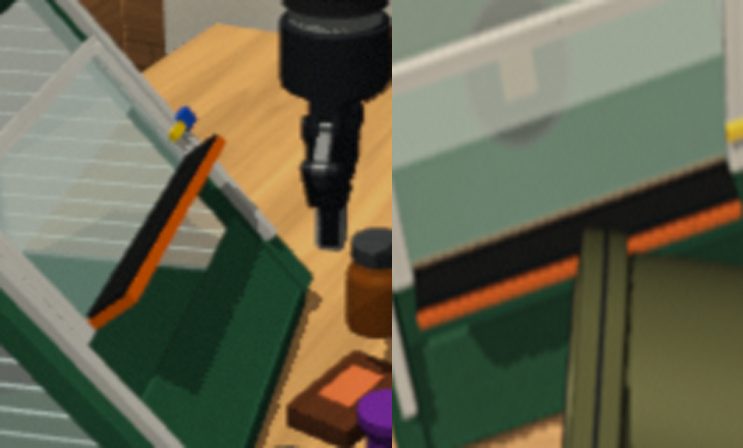

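The fingers are clear of everything. The pointer tab at crop (180,130) sits against the blue clip at (186,115), and triangulation puts the remaining offset at about 1 mm. The clip, jar and block look unmoved, so I'm handing it in.

```bash
python3 -c "
from cell import order
print(order.sign_off())"
```

```text
the job is handed in; nothing more can be done
None
```

The window was pushed up from beneath its lip until my camera measurement put the pointer within about 1 mm of the blue clip's mid-height. The gripper was then withdrawn and the job handed in at about 11.5 s; the sign-off gave no verdict.

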